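# Release the ratchet clamp and put the die block away

### The job

The steel die block is held in the ratchet clamp. Swing the clamp's sprung pawl off the ratchet wheel by pressing gently sideways on the post that stands on its tail, and keep it off until the jaw has backed off fully by itself; do not force anything on the clamp. Then lift the die block out and set it down upright in the empty tray, and leave everything else where it is.

Things in the scene. Friction and masses are not known exactly. Their poses are not given: they have to be found in the camera images.
- bed: ratchet clamp, fixed: grey bed plate 260 x 210 mm, 20 mm thick; origin on the bench (plate spans x -130 to 130, y -110 to 100 mm); x is the way the jaw backs off, z up. In the band y 20 to 80 mm: fixed jaw at x -115 to -90 (65 mm high), die block x -90 to -30, moving jaw from -30 on. Ratchet wheel in the half y < 0. More than 25 N between fingers and any part of the clamp is too hard
- jaw (a joint): how far the moving jaw has backed off, m: 0 clamped (within 0.001), 0.025 fully backed off at its stop. Its top, 68 mm high, has a lip that covers the die block's edge by 8 mm when clamped. While the pawl is held off, the jaw backs off slowly (2 to 4 s) by its own springs; let go earlier, the pawl catches the next tooth. It must not be forced by hand
- wheel_axis (a point): top of the ratchet wheel's hexagon, 50 mm high, on its upright axis at x 30, y -45 mm of the bed. Steel wheel 86 mm across, 31 to 41 mm high, 18 saw teeth; it turns as the jaw moves
- pawl_pin (a point): top of the pawl's upright pin, 48 mm high, at x -12, y -87 mm of the bed. The pawl is a flat dark bar 31 to 41 mm high: nose on the wheel towards the bed's +x, tail towards -x. Pushing its tail to +y of the bed (towards the die side) swings the nose off the wheel; let go, it springs back
- post_mid (a point): middle of the adjusting slot on the pawl's tail with the pawl on the wheel, 70 mm high, at x -67, y -87 mm of the bed (55 mm from the pin); fixed to the bed, axes as the bed's. The post in the slot is at this x, but up to 17 mm to either side along y, which no reading tells: find it by touch (or see it)
- post_top (a point): the same point at 87.5 mm, the height of the post's top. The post: round, steel, 14 mm thick, 41.5 to 87.5 mm high. Pushed to +y it resists with about 5 to 13 N; the nose comes clear after 12 to 14 mm of push (force drops, jaw starts to move), the tail meets a hard stop at about 15 to 16 mm: do not press on against that
- die: steel die block 60 (x) x 36 (y) x 40 (z) mm, about 0.6 kg, black clover-shaped mark on top; origin at the middle of its underside. It stands in the clamp on the bed plate (20 mm high), its x along the bed's x; grip it across its 36 mm width
- tray: empty plain metal tray, fixed, 170 (x) x 140 (y) mm outside, 25 mm high, 4 mm walls and floor about 4 mm thick; origin on the bench under its middle, z up
- leaf: loose bystander: flat copper leaf blank about 180 mm long; leave alone
- hammer: loose bystander: hammer 280 mm long; leave alone
- nut: loose bystander: plain steel ring 22 mm across lying on the bed plate; leave alone
- magnet: loose bystander: dark welding magnet block 70 x 45 x 30 mm; leave alone
There are look-alikes about, which are no part of the job. Leave any turquoise look-alike of the die alone.

How it is judged (in metres and radians):
On the way, in this order (a step that is already met when the one before it is completed fails the run):
1. the jaw has backed off fully while the die block still stands in the clamp (value of joint jaw above 0.022 m and distance of die from where it was at the start of the episode below 0.012 m), for 0.2 s.
2. the die block is lifted clear of the clamp by the fingers (height (world z) of die above 0.05 m and contact force between the fingers and die above 1 N), for 0.2 s.
At the end, for the whole second after the job is handed in: The jaw stays backed off by more than 22 mm, and the die block stands upright (within 0.08 rad) at rest on the tray's floor, inside its walls (underside less than 9 mm above the tray's underside), released (value of joint jaw above 0.022 m and x of die in the frame of tray between -0.081 and 0.081 m and y of die in the frame of tray between -0.066 and 0.066 m and z of die in the frame of tray below 0.009 m and angle between die's own z axis and vertical below 0.08 rad and linear speed of die below 0.01 m/s); the robot touches nothing.
It fails at once if the fingers press on any part of the clamp (pawl, post, wheel, jaw, bed) with more than 25 N (contact force between the fingers and bed above 25 N).
It fails at once if the die block is let go in the air: out of the clamp, its underside more than 30 mm above the bench, and not held (distance of die from where it was at the start of the episode above 0.06 m and height (world z) of die above 0.03 m and contact force between the fingers and die below 0.2 N).
It fails at once if a bystander is pushed more than 30 mm from its place (distance of any of leaf, hammer, nut, magnet from where it was at the start of the episode above 0.03 m).
It also fails if it takes over 67 s, if anything falls off the work surface, if the arm or the gripper's body presses on something with over 40 N, if the wrist force passes 120 N, or if a joint passes its speed limit or range.

### The arm

A 6-joint arm with a two-finger parallel gripper is mounted at the origin on the work surface. World frame = base frame: x ahead of the robot, y to its left, z up, the work surface at z = 0. Lengths are in m, angles in degrees, forces in N, time in s.
With the tool pointing down it reaches from about 0.3 to 0.875 m from the base axis. Payload 6.4 kg.
Tool frame: the origin (TCP) lies at the very end of the fingers, on their centre line; the grasp point (between the pads) lies hold_point_z behind it (hold_point_z is the distance from the TCP to the grasp point, in m); z points along the fingers, y is the line along which they close (so a half turn about z gives the same grasp; the last joint's range is limited). The gripper opens to 85 mm and grips with 20 to 120 N. Pads are 22 mm wide; open, the fingers measure 114 mm over their backs; the gripper's body (76 mm by 85 mm) begins 54 mm behind the grasp point. The pads swing forward as they close: fully open they stand 13 mm farther back than shut.
Start: joints at [-86.133, 10.359, 92.074, -0, 77.567, -11.82], TCP at [0.155, -0.554, 0.231] pointing down, gripper open.
Joint ranges: [-171.53, 171.53], [-51.25, 118.39], [17.06, 147.69], [-65.23, 245.23], [0, 150.52], [-178.68, 178.68]. Speed limits (degrees/s): [147.25, 147.25, 172.46, 180, 180, 180].

### API

Orientations are given as a 3x3 rotation matrix whose columns are the frame's x, y, z axes.
In Python, from plant import move_to, line_to, move_joints, release, clamp, hold, ik, capture, calibration, PlanningError, finish_job, find_in, mark_of, get_t, get_joint_pos, get_qvel, get_effort, get_tcp_pos, get_eef_rot, get_contact_force, get_torque, get_grip_width, get_grasp_force, hold_point_z gives the robot as it stands. Calls block until the motion is done:
- move_to(position, orientation): joint-space move of the TCP to a pose.
- line_to(position, max_speed=0.15, attitude=None, force_limit=None): straight line of the TCP; attitude=None keeps the orientation; max_speed is the mean speed in m/s. With force_limit (N) it stops when the force on the tool has changed by that much, and returns True; else False.
- move_joints(angles): joint-space move.
- release() and clamp(effort=None): open the fingers fully, or close them until they stop; effort is the grip in N (None keeps the last).
- hold(seconds).
- ik(position, orientation): joint angles nearest the present ones, or None.
- capture(name): name is "scene" or "top"; returns the picture (480x640x3 uint8, red, green, blue); there is no depth.
- calibration(name): a dict with "fov_y" (degrees; the focal length in pixels is half the picture's height over the tangent of half this angle, whatever the lens; pixels are square), "cx", "cy" (the principal point, pixels), "rvec" (rotation vector, rad) and "tvec" (3), from world to camera coordinates, as OpenCV has them. Camera axes: x right, y down, z forward; pixel columns grow to the right and rows downward; lengths in m; the calibration is good to about 2 mm. A picture is of the moment at which its call begins. calibration takes no time and is no camera call.
A pose or a line that the arm cannot do raises PlanningError and nothing moves.
- finish_job(): hands the job in; it is judged then, once.
Trained networks look in the newest picture that a camera, given by its name, has taken for a name from the list of things; names that differ only in an ending like _2 or _b are one class to them, and where a whole thing is asked for, a point or a joint stands for the part that bears it (a point fixed in the world has none). Each returns a list of dicts, best first, with "p" (0 to 1); they miss things now and then, are a little off and sometimes report something else, mostly with a low value. They report only what shows in the picture. A call takes as long as a camera call. They do not tell look-alikes from the thing itself.
- find_in(camera, thing): "at" ([column, row] as shares, 0 to 1, of the picture: columns of its width, rows of its height, amid what is visible of it).
- mark_of(camera, thing): "at" ([column, row] as shares, 0 to 1, of the picture: columns of its width, rows of its height: a listed point, or the origin of a listed thing).
Readings, each from a call of its own:
- get_t(): time.
- get_joint_pos(): joint angles.
- get_qvel(): joint speeds.
- get_effort(): joint torques, N m.
- get_tcp_pos(): TCP position.
- get_eef_rot(): TCP orientation.
- get_contact_force(): force on the tool from outside, world axes, zero at the start.
- get_torque(): the same for the moment, N m.
- get_grip_width(): opening from 0.0 (shut) to 1.0 (fully open).
- get_grasp_force(): force on a finger pad.
Only numpy, scipy, OpenCV 4.12 (cv2) and the standard library are available. Lean on these libraries where they do the work, as an engineer would, in place of code of your own. Each camera call takes 0.05 s, during which the arm holds its last target. There are 200 camera calls.

## Working session

There is one attempt and no reset: what is moved stays moved. The work goes in short steps, each a Python script; the robot and the scene stay as the last script left them, time stands still between calls to the robot, and variables do not carry over. Pictures are saved under pics/ and viewed, at most 10 in all, crops included, and the job is handed in when it is done.

```bash
mkdir -p pics; python3 - <<'E'
from plant import *
import cv2
for c in ("scene","top"):
    im=capture(c); cv2.imwrite(f"pics/{c}0.png",im[:,:,::-1]); k=calibration(c); print(c,k)
    for n in ["bed","die","tray","wheel_axis","pawl_pin","post_mid","post_top","leaf","hammer","nut","magnet"]:
        print(n,[(round(d["p"],2),round(d["at"][0]*640),round(d["at"][1]*480)) for d in mark_of(c,n)[:4]])
print(get_t(),hold_point_z)
E
```

```text
scene {'fov_y': 42.21353807350622, 'cx': 316.8328930815628, 'cy': 234.7163597085024, 'rvec': array([ 0.83144163,  2.47479082, -1.20870989]), 'tvec': array([ 0.4028664 , -0.14829199,  1.59124973])}
bed [(0.63, 254, 246)]
die [(0.81, 321, 289), (0.75, 315, 192), (0.68, 285, 235), (0.61, 359, 221)]
tray []
wheel_axis [(0.66, 226, 224)]
pawl_pin [(0.66, 228, 214)]
post_mid [(0.74, 224, 168), (0.72, 245, 194)]
post_top [(0.84, 244, 192), (0.67, 204, 235)]
leaf [(0.86, 459, 393)]
hammer [(0.67, 226, 169)]
nut [(0.63, 206, 233)]
magnet [(0.97, 382, 263)]
top {'fov_y': 50.21311421978361, 'cx': 317.2202112528682, 'cy': 241.66651397685587, 'rvec': array([ 2.20037986, -2.15302608,  0.05891863]), 'tvec': array([-0.00795157,  0.51411636,  1.08836015])}
bed [(0.57, 372, 203)]
die [(0.88, 280, 219), (0.69, 336, 316), (0.61, 354, 238), (0.57, 400, 313)]
tray [(0.76, 207, 226), (0.21, 370, 208)]
wheel_axis [(0.82, 387, 185)]
pawl_pin [(0.83, 414, 196)]
post_mid [(0.81, 423, 225)]
post_top [(0.87, 425, 221)]
leaf [(0.77, 121, 233)]
hammer [(0.81, 516, 262), (0.65, 270, 286)]
nut [(0.47, 408, 174)]
magnet [(0.71, 271, 290)]
1.2 0.0187
```

View pics/top0.png

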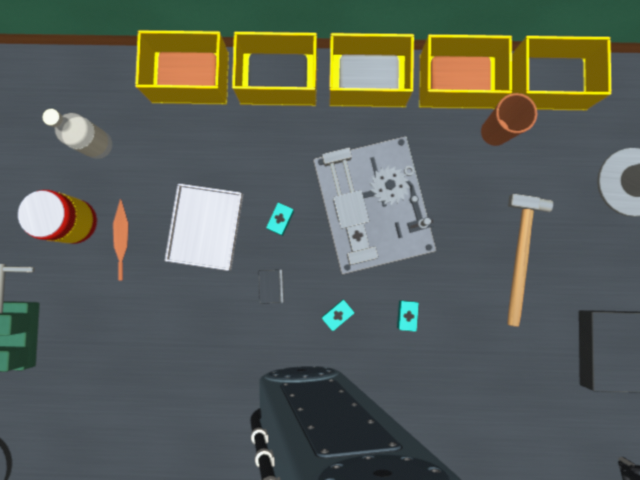

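View pics/scene0.png

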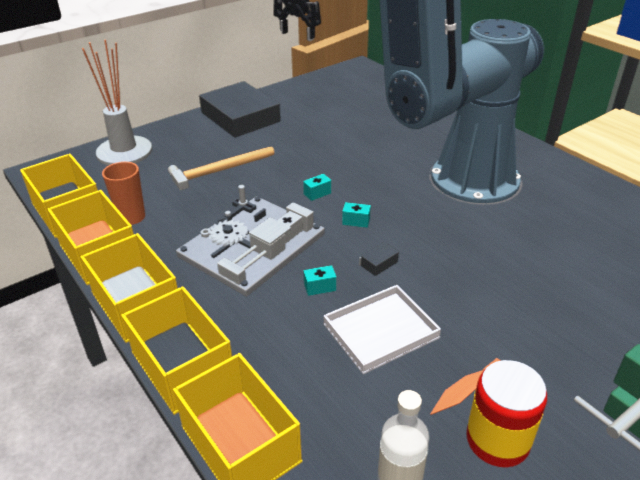

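Die candidates in the top view: turquoise blocks at (280,219), (338,316) and (409,316), and the grey block with the clover mark at (357,237). The grey one sits between the jaws, so it is the die; the turquoise ones are look-alikes. I'll confirm this in an enlarged crop.

```bash
python3 - <<'E'
import cv2,numpy as np
a=cv2.imread("pics/top0.png")[130:280,300:450]; b=cv2.imread("pics/scene0.png")[170:300,170:335]
a=cv2.resize(a,(600,600),interpolation=cv2.INTER_CUBIC)
b=cv2.resize(b,None,fx=4.8,fy=4.6,interpolation=cv2.INTER_CUBIC)
cv2.imwrite("pics/ca.png",a);cv2.imwrite("pics/cb.png",b);print(b.shape)
E
```

```text
(598, 792, 3)
```

View pics/ca.png

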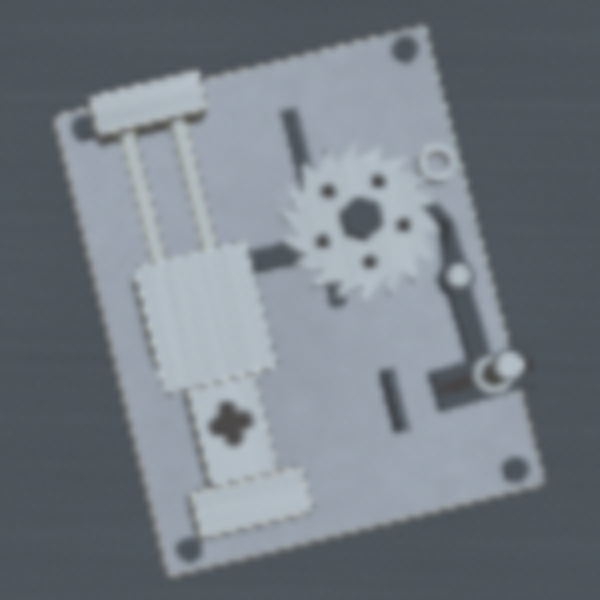

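View pics/cb.png

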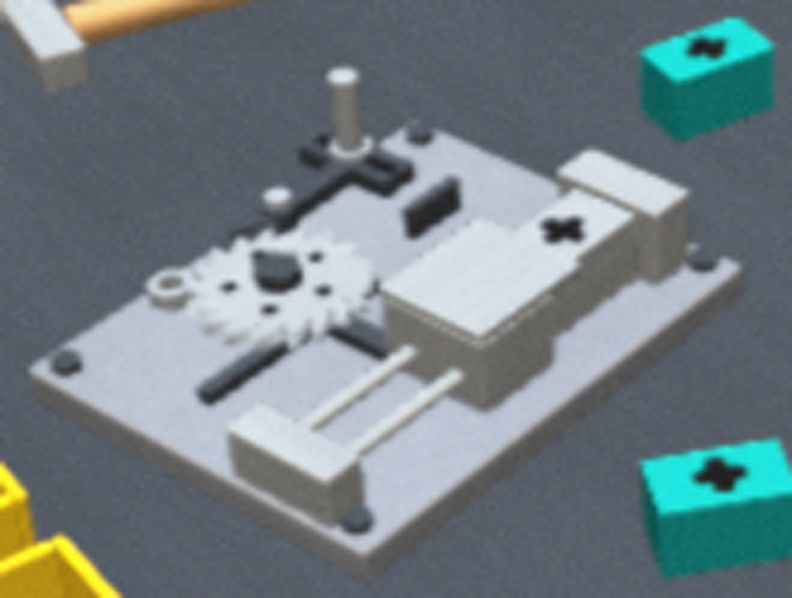

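The crop confirms the grey block with the clover as the die. In the top crop, the post's top is at (510,364) and the plate corners are at (55,115), (428,27), (543,485) and (168,577). Next I'll fit the poses.

```bash
cat > h.py <<'E'
import numpy as np,cv2
from scipy.optimize import least_squares
from plant import *
def proj(c,P):
    k=calibration(c); f=240/np.tan(np.radians(k["fov_y"]/2))
    K=np.array([[f,0,k["cx"]],[0,f,k["cy"]],[0,0,1]])
    return cv2.projectPoints(np.array(P,float).reshape(-1,1,3),k["rvec"],k["tvec"],K,None)[0].reshape(-1,2)
def ground(c,uv,z):
    k=calibration(c); f=240/np.tan(np.radians(k["fov_y"]/2)); R=cv2.Rodrigues(k["rvec"])[0]
    C=-R.T@k["tvec"]; d=R.T@np.array([(uv[0]-k["cx"])/f,(uv[1]-k["cy"])/f,1]); return C+d*(z-C[2])/d[2]
def w(p,L):
    L=np.atleast_2d(L); c,s=np.cos(p[2]),np.sin(p[2]); return np.c_[p[0]+c*L[:,0]-s*L[:,1],p[1]+s*L[:,0]+c*L[:,1],L[:,2]]
def down(yaw):  # tool y axis (closing) at world yaw
    y=np.array([np.cos(yaw),np.sin(yaw),0]); z=np.array([0,0,-1.]); return np.c_[np.cross(y,z),y,z]
E
python3 - <<'E'
from h import *
L=np.array([[130,100,20],[130,-110,20],[-130,-110,20],[-130,100,20],[30,-45,50],[-12,-87,48]])/1e3
U=np.array([[55,115],[428,27],[543,485],[168,577],[361,219],[458,275]])/4+[299.6,129.6]
Ls=np.array([[130,-110,20],[130,100,20],[-130,100,20],[-12,-87,48],[30,-45,50]])/1e3
Us=np.array([[30,372],[365,556],[742,268],[277,193],[277,262]])/[4.8,4.6]+[169.6,169.6]
r=lambda p:np.r_[(proj("top",w(p,L))-U).ravel(),(proj("scene",w(p,Ls))-Us).ravel()]
s=least_squares(r,[.6,-.05,.24],loss="soft_l1"); print(s.x,np.degrees(s.x[2]));print(r(s.x).reshape(-1,2).round(1).tolist())
p=s.x
ut=np.array([510,364])/4+[299.6,129.6]; us=np.array([342,75])/[4.8,4.6]+169.6
q=least_squares(lambda a:np.r_[proj("top",w(p,[-.067,a[0],.0875]))[0]-ut,proj("scene",w(p,[-.067,a[0],.0875]))[0]-us],[-.087]);print("post y",q.x,q.fun)
for c,u in(("top",ut),("scene",us)):
    g=ground(c,u,.0875)-np.r_[p[:2],0]; print(c,np.cos(p[2])*g[0]+np.sin(p[2])*g[1],-np.sin(p[2])*g[0]+np.cos(p[2])*g[1])
# tray: white region in top
im=cv2.imread("pics/top0.png"); m=(im[170:280,155:250].min(2)>140).astype(np.uint8)
cs=max(cv2.findContours(m,0,2)[0],key=cv2.contourArea)+np.array([155,170]); rc=cv2.minAreaRect(cs); print("tray",rc,[ground("top",x,.025).round(4).tolist() for x in cv2.boxPoints(rc)],ground("top",rc[0],.025))
print("nut",ground("top",(437/4+299.6,160/4+129.6),.024), [get_joint_pos(),get_tcp_pos()])
E
```

```text
[ 0.59629749 -0.11165809  0.26069902] 14.93695370411171
[[-1.3, -0.0], [-1.1, -0.7], [0.3, 0.3], [-1.0, 0.5], [-0.2, -0.2], [-0.3, 0.4], [-1.4, -2.0], [-0.7, -1.5], [0.2, -1.7], [-0.3, -0.4], [-0.3, -0.3]]
post y [-0.09284881] [-0.3989246   0.57807631 -0.35577147 -0.99412305]
top -0.06605254188640909 -0.09392556065431214
scene -0.06453139135596106 -0.0893616493725577
tray ((202.83265686035156, 226.53750610351562), (65.9540786743164, 79.77544403076172), 9.162346839904785) [[0.4657, 0.3321, 0.025], [0.6375, 0.3119, 0.025], [0.6172, 0.1691, 0.025], [0.4463, 0.1908, 0.025]] [0.54121562 0.25090477 0.025     ]
nut [ 0.67434316 -0.19173188  0.024     ] [array([-8.61332613e+01,  1.03605845e+01,  9.20748092e+01,  4.17290609e-04,
        7.75676209e+01, -1.18187553e+01]), array([ 0.1554877 , -0.55358298,  0.2312695 ])]
```

```bash
cat >> h.py <<'E'
p=np.array([.5963,-.1117,.2607])
yb=np.array([-np.sin(p[2]),np.cos(p[2]),0])
B=lambda x,y,z:w(p,[x,y,z])[0]
E
python3 - <<'E'
from h import *
clamp(20)
print(get_grip_width(),get_tcp_pos(),ik(B(-.066,-.135,.15),down(p[2])),ik(B(-.066,-.135,.15),down(p[2]+np.pi)))
j1,j2=[ik(B(-.066,-.135,.15),down(p[2]+a)) for a in(0,np.pi)]
a=0 if j2 is None or abs(j1[5])<abs(j2[5]) else np.pi
move_to(B(-.066,-.135,.15),down(p[2]+a)); line_to(B(-.066,-.135,.058))
hold(.3); f0=get_contact_force(); print(f0,get_t())
hit=line_to(B(-.066,-.085,.058),max_speed=.012,force_limit=2.5)
t=get_tcp_pos(); print(hit,(t-np.r_[p[:2],0])@yb,get_contact_force()-f0,get_t())
np.save("s.npy",np.r_[f0,t,a])
E
```

```text
0.00478979909374468 [ 0.15549421 -0.55360566  0.23132149] [-3.54372802e+01  2.09653290e+01  8.87043216e+01 -2.54444375e-14
  7.03303494e+01 -5.03742899e+01] [-3.54372802e+01  2.09653290e+01  8.87043216e+01 -2.54444375e-14
  7.03303494e+01  1.29625710e+02]
[ 0.54234484  0.13825137 -0.28304797] 4.8917
True -0.11009874118244584 [ 0.22806859 -1.86467432  2.46633818] 7.0917
```

```bash
python3 - <<'E'
from h import *
s=np.load("s.npy"); f0,t0=s[:3],s[3:6]
for i in range(1,13):
    h=line_to(t0+yb*i*.001,max_speed=.012,force_limit=12)
    t=get_tcp_pos(); f=get_contact_force()-f0
    print(i,h,round(1e3*(t-t0)@yb,2),(f@yb).round(2),f.round(1),round(get_t(),2))
    if h or -f@yb>16: break
E
```

```text
1 False 0.32 -4.24 [-0.2 -4.5  0.6] 7.34
2 False 0.75 -6.51 [ 0.9 -6.5 -0.9] 7.59
3 False 1.32 -8.12 [ 0.9 -8.2 -1.4] 7.84
4 False 2.01 -9.18 [ 0.2 -9.4 -1.2] 8.09
5 False 2.84 -10.22 [  0.2 -10.5  -2.2] 8.34
6 False 3.64 -10.38 [ -0.2 -10.8  -2. ] 8.59
7 False 4.55 -11.17 [ -0.4 -11.7  -1.9] 8.84
8 False 5.48 -11.29 [ -0.9 -11.9  -2.3] 9.09
9 False 6.44 -10.56 [ -1.2 -11.3  -2.4] 9.34
10 False 7.43 -10.91 [ -2.5 -12.   -1.1] 9.59
11 False 8.44 -11.47 [ -1.7 -12.3  -1.6] 9.84
12 False 9.45 -11.66 [ -1.3 -12.4  -1.6] 10.09
```

```bash
python3 - <<'E'
from h import *
s=np.load("s.npy"); f0,t0=s[:3],s[3:6]
F=[]
for i in np.arange(12.5,19,.5):
    h=line_to(t0+yb*i*.001,max_speed=.01,force_limit=8); hold(.1)
    t=get_tcp_pos(); f=-(get_contact_force()-f0)@yb; F.append(f)
    print(i,h,round(1e3*(t-t0)@yb,2),f.round(2),round(get_t(),2))
    if h or f>15 or (max(F)-f>2.5 and i>13): break
cv2.imwrite("pics/t1.png",cv2.resize(capture("top")[130:280,300:450,::-1],(600,600)))
E
```

```text
12.5 False 10.01 11.5 10.44
13.0 False 10.4 10.74 10.79
13.5 False 11.05 10.55 11.14
14.0 False 11.56 10.48 11.49
14.5 False 12.74 8.08 11.84
```

View pics/t1.png

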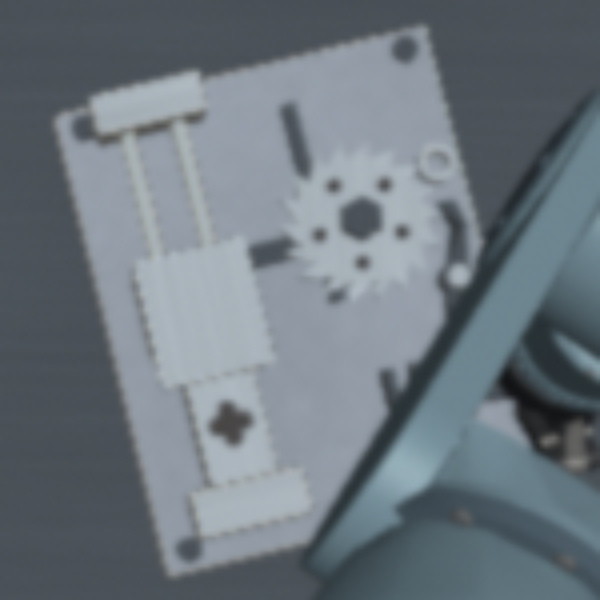

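The force dropped at 12.7 mm and the wheel has turned a few degrees, while the jaw's edge is still near row 383. I'll hold here and track the motion.

```bash
python3 - <<'E'
from h import *
s=np.load("s.npy"); f0,t0=s[:3],s[3:6]
prev=None
for i in range(14):
    hold(.4); im=capture("top")[130:280,300:362].astype(int)
    d=0 if prev is None else np.abs(im-prev).mean(); prev=im
    t=get_tcp_pos(); print(round(get_t(),2),round(1e3*(t-t0)@yb,2),round(-(get_contact_force()-f0)@yb,2),round(d,2))
cv2.imwrite("pics/t2.png",cv2.resize(capture("top")[130:280,300:450,::-1],(600,600)))
E
```

```text
12.34 12.84 8.71 0
12.79 12.82 7.96 0.78
13.24 12.85 7.73 0.81
13.69 12.86 9.27 0.8
14.14 12.85 7.67 0.61
14.59 12.83 8.33 0.4
15.04 12.85 7.45 0.41
15.49 12.84 8.64 0.41
15.94 12.84 7.83 0.41
16.39 12.84 7.76 0.41
16.84 12.84 7.92 0.41
17.29 12.86 8.64 0.42
17.74 12.82 8.23 0.41
18.19 12.85 8.01 0.41
```

View pics/t2.png

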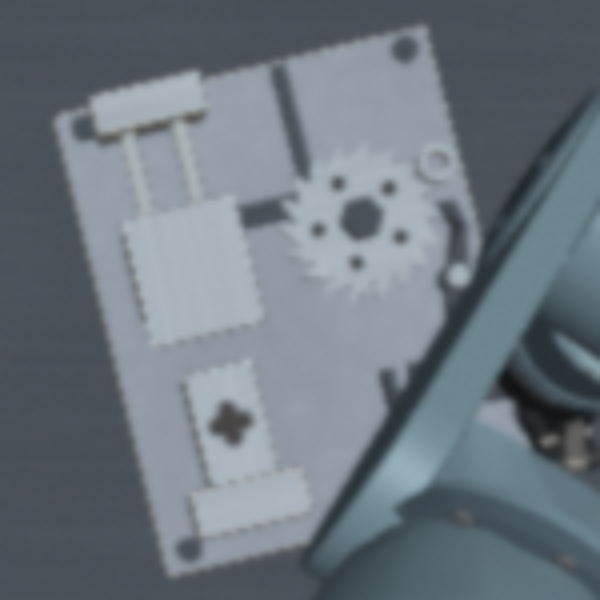

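The jaw's edge moved from row 383 to row 340, which is about 24 mm, and it has come to rest at its stop. The die is still in place. I'll back away and take the die.

```bash
python3 - <<'E'
from h import *
t=get_tcp_pos(); line_to(t-yb*.035,max_speed=.04); t=get_tcp_pos(); line_to([t[0],t[1],.17])
release()
g=ground("top",(231/4+299.6,423/4+129.6),.06); b=B(-.06,.05,.06); print("clover",g,"model",b)
c=(g+b)/2
R=min((down(p[2]+a) for a in(np.pi/2,-np.pi/2)),key=lambda R:abs(ik([*c[:2],.17],R)[5]))
move_to([*c[:2],.17],R); 
im=capture("top")[130:280,300:450,::-1]; cv2.imwrite("pics/t3.png",cv2.resize(im,(600,600)))
print(line_to([*c[:2],.075],force_limit=10),line_to([*c[:2],.029],max_speed=.05,force_limit=6),get_tcp_pos(),get_contact_force(),get_t())
E
```

```text
clover [ 0.52612186 -0.08061182  0.06      ] model [ 0.52543956 -0.07885493  0.06      ]
False False [ 0.52608464 -0.07985229  0.02929319] [-0.1792547  -0.39428607 -0.56501576] 24.475
```

```bash
python3 - <<'E'
from h import *
t0=get_tcp_pos(); clamp(70); hold(.2)
z0=get_tcp_pos()[2]; print(get_grip_width(),get_grasp_force(),z0,get_contact_force())
line_to([t0[0],t0[1],.05],max_speed=.04,force_limit=15); print(get_grip_width(),get_grasp_force(),get_contact_force())
line_to([t0[0],t0[1],.19],max_speed=.12); hold(.3)
print(get_grip_width(),get_grasp_force(),get_contact_force(),get_tcp_pos())
T=np.array([.5412,.2509]); ty=np.radians(-6.7)
R=min((down(ty+a) for a in(0,np.pi)),key=lambda R:abs(ik([*T,.15],R)[5]-get_joint_pos()[5]))
move_to([*T,.19],R); off=z0-.02
line_to([*T,off+.03],max_speed=.12,force_limit=20)
cv2.imwrite("pics/t4.png",cv2.resize(capture("scene")[250:400,280:480,::-1],(800,600)))
print(get_tcp_pos(),get_grasp_force(),get_contact_force(),get_t(),off)
E
```

```text
0.40934730897437815 71.62087082862854 0.029427709515558394 [-1.55807246  2.25605014  6.43952109]
0.40586277196626086 71.30864381790161 [ 3.46866595  0.08596882 -3.78996689]
0.4133798309045064 71.15378022193909 [ 1.12956528 -0.87045851 -4.89249308] [ 0.5259593  -0.07979635  0.18971592]
[0.5420225  0.25112459 0.04047563] 71.22401118278503 [-0.66564776  0.09792383 -5.32956433] 29.9083 0.009427709515558394
```

View pics/t4.png

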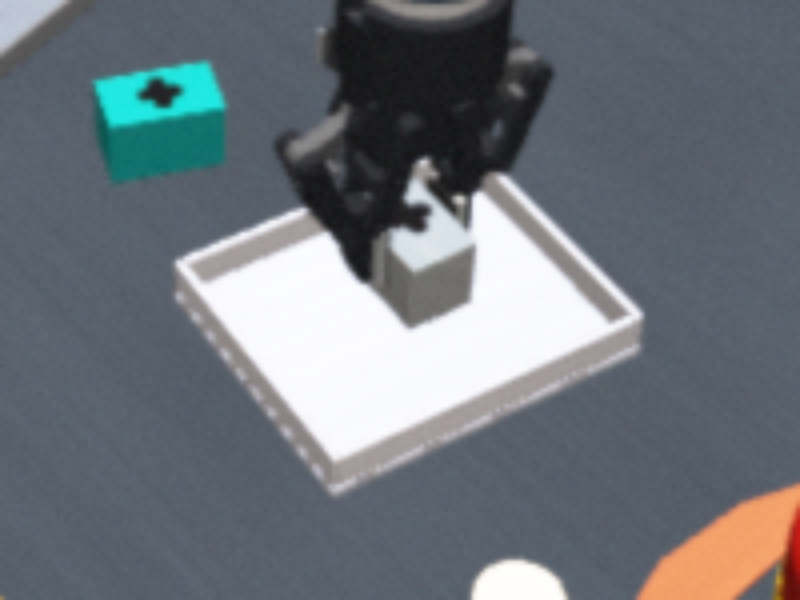

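The die is held level over the tray, with its lower corner at (410,325) in the crop. I'll lower it and release.

```bash
python3 - <<'E'
from h import *
T=[.5412,.2509]; off=.00943
h=line_to([*T,off-.001],max_speed=.02,force_limit=5); print(h,get_tcp_pos()[2]-off,get_contact_force())
hold(.2); release(); hold(.3)
line_to([*T,.2],max_speed=.1); move_to([.35,.25,.3],get_eef_rot()) if ik([.35,.25,.3],get_eef_rot()) is not None else None
hold(.5)
a=capture("scene")[150:400,170:480,::-1]; cv2.imwrite("pics/t5.png",cv2.resize(a,(744,600)))
print(get_t(),get_contact_force(),get_grip_width())
E
```

```text
True 0.004011147365271682 [0.41301403 0.6045772  5.9616475 ]
35.5833 [ 0.49361946  0.20942481 -0.28764122] 1.0062021594698454
```

View pics/t5.png

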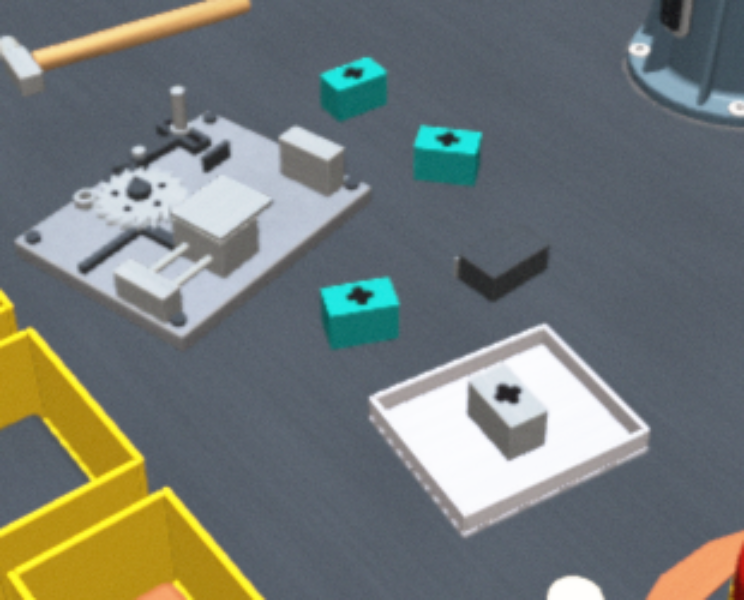

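The die stands upright in the middle of the tray at about (507,410). The jaw is still backed off and the bystanders are in place.

```bash
python3 -c "
from plant import *
print(finish_job())"
```

```text
the job is handed in; nothing more can be done
None
```

The job is handed in: the jaw backed off fully and stayed back, the die block stands upright and released in the tray, and nothing else was moved. The last picture showed all of this, but the hand-in returned no verdict.

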